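# Unlock the child-resistant cap of the brown solvent bottle

## Robot

A 6-joint arm with a two-finger parallel gripper is mounted at the origin on a cart in front of the work surface, level with it; the furniture and walls round the work are solid. World frame = base frame: x ahead of the robot, y to its left, z up, the work surface at z = 0. Lengths are in m, angles in rad, forces in N, time in s.
With the tool pointing down it reaches from about 0.375 to 0.925 m from the base axis. Payload 5.7 kg.
Tool frame: the origin (TCP) lies midway between the tips of the shut fingers; the grasp point (between the pads) lies robot.grasp_offset behind it (robot.grasp_offset is the distance from the TCP to the grasp point, in m); z points along the fingers, y is the line along which they close (so a half turn about z gives the same grasp; the last joint's range is limited). The gripper opens to 88 mm and grips with 3 to 60 N. Pads are 20 mm wide; open, the fingers measure 115 mm over their backs; the gripper's body (75 mm by 178 mm) begins 61 mm behind the grasp point.
Start: joints at [1.185, 0.359, 1.51, -0, 1.272, -0.115], TCP at [0.16, 0.578, 0.223] pointing down, gripper open.
Joint ranges: [-2.97, 2.97], [-1.01, 2.36], [0.21, 2.38], [-0.96, 4.11], [0.2, 2.71], [-2.98, 2.98]. Speed limits (rad/s): [2.39, 2.39, 3.14, 3.14, 3.14, 3.14].

## Interface

Orientations are given as a unit quaternion [x, y, z, w].
In Python, from station import robot gives the robot as it stands. The module is installed in compiled form; this text tells all that it offers.
- The arm moves only by the shell command python3 -m jog 'ROWS' [OPENING] [FORCE]. ROWS is JSON, a list of rows, each an object with "travel": the shift along the tool's x, y, z scaled (see below), a list of three; "dr": the turn, a rotation vector about the tool's x, y, z scaled (see below), a list of three. In form: [{"travel": [tx, ty, tz], "dr": [rx, ry, rz]}, ...]. A call has 1 to 8 rows; each row is the pose to reach, as a shift and turn from the pose commanded when the call began, along the tool's axes at that moment; what a row does not reach only later rows make up. The controller multiplies each number of a shift by 20 cm and each number of a turn by 90 degrees. A row lasts 1/8 s, in which the tool goes at most 62.5 mm and 10.7 degrees, less where a joint would pass 70% of its speed; a pose out of reach is approached as far as the arm can. A call with a number of a shift or a turn outside -1 to 1 is refused whole. A call with a gripper value outside its range is refused whole. OPENING is the gripper's target within -1 to 1 (shut at 1, half-way at 0, fully open at -1), set as the call begins (- or left out, the last holds). The fingers move at their own pace and stop on an object; FORCE is the grip in N (left out, the last holds). Time passes only in rows, so rows that repeat a pose let the fingers close. It gives the time, the measured TCP pose, the force, the opening and the grip force at its end, in the units of the state.
- robot.state(): the state, without advancing time (a new reading comes with each control period).
- robot.capture(name): name is "scene" or "top" or "wrist"; returns a dict with "frame" (400x640x3 uint8, blue, green, red), "fx", "fy", "cx", "cy" (pixels), "cam_to_world" (4x4, takes a point from camera to world coordinates); the wrist camera has in their place "hand_eye" (4x4, takes a point from camera to tool coordinates, whose origin is the TCP and whose axes are the flange's). Camera axes: x right, y up, looking along -z (the intrinsics and any distortion apply to the point x, -y, -z); pixel columns grow to the right and rows downward; lengths in m; the calibration is good to about 2 mm. A picture is of the moment at which its call begins: read the wrist's pose just before it. There is no depth.
- robot.finish_job(): hands the job in; it is judged then, once.
The state is a dict: "time": time; "qpos": joint angles; "joint_vel": joint speeds; "joint_efforts": joint torques, N m; "eef_pos": TCP position; "eef_rot": TCP orientation; "force": force on the tool from outside, world axes, zero at the start; "torque": the same for the moment, N m; "grip_width": opening from 0.0 (shut) to 1.0 (fully open); "gripper_force": force on a finger pad.
Only numpy, scipy, OpenCV 4.12 (cv2) and the standard library are available. Lean on these libraries where they do the work, as an engineer would, in place of code of your own. Each camera call takes 0.05 s, during which the arm holds its last target. There are 200 camera calls.

## Task

The brown glass solvent bottle is about to be needed: unlock its child-resistant cap. Press the cap down and, while keeping it pressed, turn it counter-clockwise (seen from above) until the red tab on the ring under the cap has come round to the green mark on the bottle's neck, then let go; turning without pressing only ratchets. Leave the white bottle, which has the same kind of cap, locked.

Things in the scene. Friction and masses are not known exactly. Their poses are not given: they have to be found in the camera images.
- brown_cap (a point): White ribbed cap, 40 mm across, 32 tall, on the brown glass bottle (62 mm across, in a square dark stand fixed to the worktop). Point: on the upright cap axis, 12 mm below the top, 20 mm above the lower edge; grip here at any yaw, with 12 mm of room below the edge. Sprung shell: pressed 3.5 to 6 mm down (10 to 18 N; stop at 6) it drives the inner cap; unpressed it spins free.
- brown_lock (a joint): Turn of the brown bottle's inner cap about its upright axis, rad: 0 locked, grows counter-clockwise from above, stop at 1.3 = unlocked; starts at 0 to 0.12. Shown by the red tab on the grey ring under the cap; at 1.3 it stands over the green mark on the neck. Turns only with the cap pressed (0.02 N m), stays where left; turned past the stop, the cap slips harmlessly on it.
- white_cap (a point): The same kind of white cap on an opaque white plastic bottle of the same shape, in the same kind of stand: to be left alone. Point: on its axis, 12 mm below its top. The bottles may stand either way round, left or right, axes at least 200 mm apart.
- white_lock (a joint): Turn of the white bottle's inner cap, rad, made like brown_lock: 0 locked; it starts at 0 and must stay locked.

How it is judged:
At the end, for the whole second after the job is handed in: The brown bottle's inner cap has been turned to within 0.25 rad (14 degrees) of its unlocked stop (brown_lock above 1.05), the white bottle's is still locked (white_lock below 0.15), and the cap is released (value of joint brown_lock above 1.05 rad and value of joint white_lock below 0.15 rad); the robot touches nothing.
It fails at once if the white bottle's cap is turned open (value of joint white_lock above 0.15 rad).
It also fails if it takes over 29 s, if anything falls off the work surface, if the arm or the gripper's body presses on something with over 40 N, if the wrist force passes 120 N, or if a joint passes its speed limit or range.

## Working session

There is one attempt and no reset: what is moved stays moved. The work goes in short steps, Python scripts to look and compute and a shell command to move; the robot and the scene stay as the last step left them, time stands still between calls to the robot, and variables do not carry over. Pictures are saved under pics/ and viewed, at most 10 in all, crops included, and the job is handed in when it is done.

```bash
mkdir -p pics; cat > h.py <<'E'
import numpy as np, cv2
from station import robot
from scipy.spatial.transform import Rotation as R
def ray(c,u,v,T=None):
    T=np.array(c["cam_to_world"]) if T is None else T
    d=np.array([(u-c["cx"])/c["fx"],-(v-c["cy"])/c["fy"],-1.0])
    d=T[:3,:3]@d; return T[:3,3],d/np.linalg.norm(d)
def onplane(c,u,v,z,T=None):
    o,d=ray(c,u,v,T); return o+d*(z-o[2])/d[2]
def cross(r1,r2):
    (a,d),(b,e)=r1,r2
    s,t=np.linalg.lstsq(np.c_[d,-e],b-a,rcond=None)[0]
    p,q=a+s*d,b+t*e; return (p+q)/2,np.linalg.norm(p-q)
E
python3 - <<'E'
from h import *
s=robot.state(); print({k:np.round(v,3).tolist() for k,v in s.items()}, robot.grasp_offset)
for n in ("scene","top"):
    c=robot.capture(n); cv2.imwrite(f"pics/{n}0.png",c["frame"]); print(n,c.keys(),c["fx"],c["cx"],c["cy"],np.round(c["cam_to_world"],3).tolist())
E
```

```text
{'time': 0.0, 'qpos': [1.185, 0.359, 1.511, -0.0, 1.272, -0.115], 'joint_vel': [0.002, -0.0, 0.002, 0.0, -0.0, 0.001], 'joint_efforts': [0.005, -51.537, -27.074, 0.068, 0.035, -0.0], 'eef_pos': [0.16, 0.578, 0.222], 'eef_rot': [0.135, 0.991, -0.001, -0.0], 'force': [0.66, 0.298, 0.353], 'torque': [0.002, -0.012, 0.002], 'gripper_force': 0.0, 'grip_width': 0.999} 0.0187
scene dict_keys(['frame', 'fx', 'fy', 'cx', 'cy', 'cam_to_world']) 400.6362222527723 320.9022430832388 197.76660640041072 [[0.848, 0.341, -0.406, 0.161], [-0.53, 0.56, -0.637, -0.6], [0.01, 0.755, 0.655, 0.734], [0.0, 0.0, 0.0, 1.0]]
top dict_keys(['frame', 'fx', 'fy', 'cx', 'cy', 'cam_to_world']) 436.34529687958013 316.8152242121105 207.45124533934245 [[-0.0, 0.997, -0.075, 0.487], [-0.999, -0.003, -0.041, -0.022], [-0.041, 0.075, 0.996, 0.941], [0.0, 0.0, 0.0, 1.0]]
```

View pics/scene0.png

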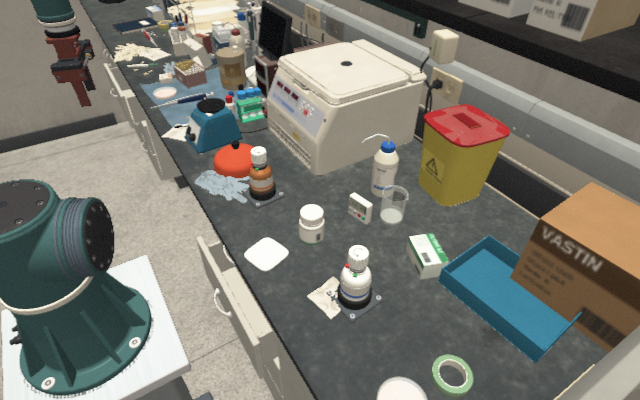

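View pics/top0.png

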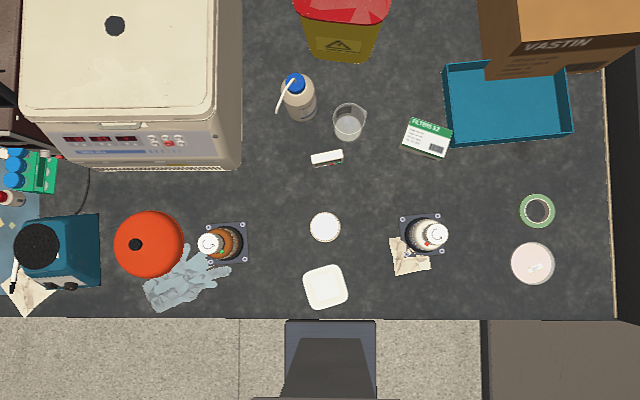

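The scene view shows the brown bottle's cap at about (259,155), with the white bottle at (356,258). In the top view the brown cap is at (208,244) and the white one at (433,232). An orange dome stands close to the left of the brown bottle.

```bash
python3 - <<'E'
from h import *
crops=[]
info={}
for n,(u,v) in (("scene",(259,155)),("top",(208,244))):
    c=robot.capture(n); info[n]=c; f=c["frame"]
    hsv=cv2.cvtColor(f,cv2.COLOR_BGR2HSV)
    m=((hsv[...,2]>130)&(hsv[...,1]<60)).astype(np.uint8)
    k,l,st,ce=cv2.connectedComponentsWithStats(m,connectivity=4)
    w=l[v-12:v+12,u-12:u+12]; i=np.bincount(w[w>0]).argmax()
    print(n,st[i],ce[i])
    info[n+"c"]=ce[i]
    x=cv2.resize(f[v-40:v+40,u-50:u+50],None,fx=4,fy=4,interpolation=cv2.INTER_CUBIC); crops.append(x)
cv2.imwrite("pics/crop1.png",np.hstack(crops))
p=cross(ray(info["scene"],*info["scenec"]),ray(info["top"],*info["topc"])); print(p)
# orange dome, top view
c=info["top"]; print("dome at z=0.08", [onplane(c,u,v,0.08).round(3) for u,v in((114,245),(184,245),(148,279),(148,211))])
print("cent edge",onplane(c,240,168,0.0).round(3),onplane(c,240,130,0.2).round(3))
E
```

```text
scene [251 146  16  19 248] [258.5483871  154.60887097]
top [ 142  233   90   80 3085] [186.27876823 276.04602917]
(array([0.45299555, 0.22921025, 0.1444153 ]), np.float64(0.07374371184677002))
dome at z=0.08 [array([0.478, 0.421, 0.08 ]), array([0.478, 0.279, 0.08 ]), array([0.41, 0.35, 0.08]), array([0.546, 0.354, 0.08 ])]
cent edge [0.645 0.186 0.   ] [0.678 0.143 0.2  ]
```

View pics/crop1.png

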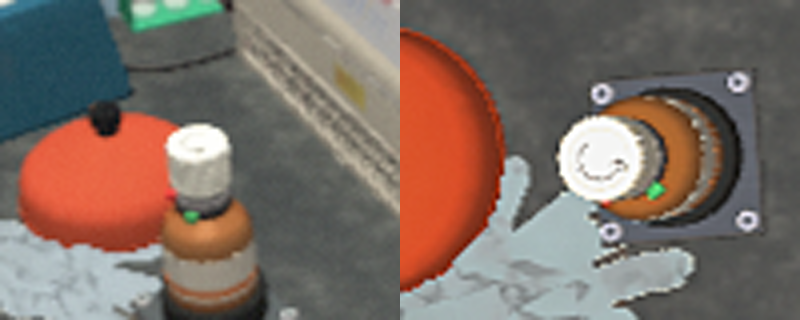

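The crop shows the brown cap's top centre at scene px (258.2,150) and top px (208,243.2). The red tab is at top px (209.5,254.8), and the green mark is CCW from it at (222,251.5).

```bash
python3 - <<'E'
from h import *
S=robot.capture("scene");T=robot.capture("top")
p,g=cross(ray(S,258.2,150),ray(T,208,243.2)); print(p.round(4),g.round(4))
for z in (.15,.16,.17,.18):print(z,onplane(T,208,243.2,z).round(3),onplane(S,258.2,150,z).round(3))
a,b=cross(ray(S,193/4+209,115+103/4),ray(T,158+-35.8/4*0+(502-400)/4*0-10,0)) if 0 else (0,0)
knob=cross(ray(S,209+105/4,115+105/4),ray(T,135,244)); print("knob",knob)
s=robot.state(); Rt=R.from_quat(s["eef_rot"]).as_matrix(); print(Rt.round(3))
W=robot.capture("wrist"); print(np.round(W["hand_eye"],3).tolist(),W["fx"])
E
```

```text
[0.4826 0.2095 0.1508] 0.0018
0.15 [0.482 0.21  0.15 ] [0.484 0.21  0.15 ]
0.16 [0.482 0.207 0.16 ] [0.478 0.196 0.16 ]
0.17 [0.482 0.204 0.17 ] [0.473 0.182 0.17 ]
0.18 [0.482 0.201 0.18 ] [0.467 0.168 0.18 ]
knob (array([0.48046329, 0.37514063, 0.08625257]), np.float64(0.0015533731258925484))
[[-0.964  0.267 -0.   ]
 [ 0.267  0.964 -0.001]
 [ 0.    -0.001 -1.   ]]
[[-0.0, 0.955, 0.298, 0.082], [1.0, 0.0, -0.0, 0.0], [-0.0, 0.298, -0.955, -0.162], [0.0, 0.0, 0.0, 1.0]] 351.9472059037748
```

Cap top measures (0.483, 0.210, 0.151), with views agreeing to 2 mm and both heights plausible. I'll fly over it at the present height.

```bash
python3 -m jog '[{"travel":[-0.31,-0.2,0],"dr":[0,0,0]},{"travel":[-0.6,-0.4,0],"dr":[0,0,0]},{"travel":[-0.85,-0.56,0],"dr":[0,0,0]},{"travel":[-1,-0.66,0],"dr":[0,0,0]},{"travel":[-1,-0.66,0],"dr":[0,0,0]}]' -1 30
python3 -m jog '[{"travel":[-0.31,-0.2,0],"dr":[0,0,0]},{"travel":[-0.6,-0.4,0],"dr":[0,0,0]},{"travel":[-0.85,-0.56,0],"dr":[0,0,0]},{"travel":[-1,-0.67,0],"dr":[0,0,0]},{"travel":[-1,-0.67,0],"dr":[0,0,0]},{"travel":[-1,-0.67,0],"dr":[0,0,0]}]'
python3 - <<'E'
from h import *
s=robot.state(); W=robot.capture("wrist"); cv2.imwrite("pics/w1.png",W["frame"])
P=np.eye(4);P[:3,:3]=R.from_quat(s["eef_rot"]).as_matrix();P[:3,3]=s["eef_pos"]
T=P@np.array(W["hand_eye"]); np.save("T.npy",T)
print(np.round(s["qpos"],3),s["time"]); q=np.linalg.inv(T)@np.array([.4826,.2095,.151,1]); print(W["cx"]+W["fx"]*q[0]/-q[2],W["cy"]+W["fy"]*-q[1]/-q[2])
E
```

```text
time: 0.98
eef_pos: [0.3199, 0.3951, 0.2228]
eef_rot: [0.137, 0.991, -0.0, 0.0]
force: [-0.6, -0.4, -0.1]
grip_width: 0.997
gripper_force: 0.0
time: 1.72
eef_pos: [0.474, 0.2158, 0.2225]
eef_rot: [0.135, 0.991, 0.0, -0.001]
force: [1.0, 0.6, 0.8]
grip_width: 0.999
gripper_force: 0.0
[ 2.940e-01  2.460e-01  1.679e+00  1.000e-03  1.218e+00 -1.006e+00] 1.725
315.6081876737347 222.80093369610358
```

View pics/w1.png

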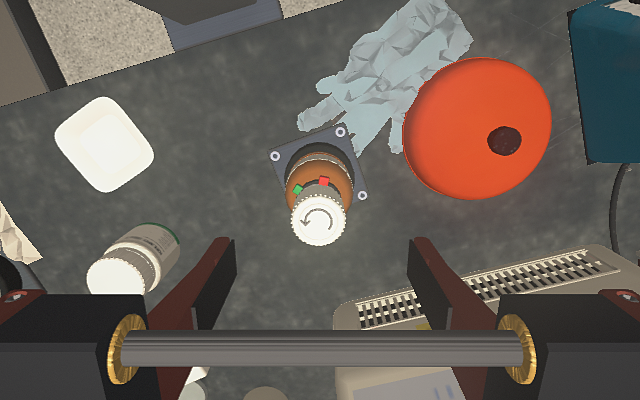

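The wrist view shows the brown cap's top at (318,220), predicted at (315.6,222.8), so the estimates agree closely. There's nothing in the way of the fingers.

```bash
python3 - <<'E'
from h import *
s=robot.state(); W=robot.capture("wrist"); T=np.load("T.npy")
p=onplane(W,318,220,.151,T); print(p.round(4))
t=(p+np.array([.4826,.2095,.151]))/2; t[2]=.151-.012-robot.grasp_offset
# commanded start pose + commanded shifts differ little from measured
print(t, R.from_quat(s["eef_rot"]).inv().apply(t-s["eef_pos"])/.2, s["eef_pos"])
E
```

```text
[0.481  0.2117 0.151 ]
[0.48180308 0.21060796 0.1203    ] [-0.04690366 -0.01585078  0.51097335] [0.47370576 0.2161185  0.22250502]
```

Descend with the fingers open, then grip.

```bash
python3 -m jog '[{"travel":[-0.047,-0.016,0.12],"dr":[0,0,0]},{"travel":[-0.047,-0.016,0.26],"dr":[0,0,0]},{"travel":[-0.047,-0.016,0.4],"dr":[0,0,0]},{"travel":[-0.047,-0.016,0.51],"dr":[0,0,0]},{"travel":[-0.047,-0.016,0.51],"dr":[0,0,0]},{"travel":[-0.047,-0.016,0.51],"dr":[0,0,0]}]' -1
python3 -m jog '[{"travel":[0,0,0],"dr":[0,0,0]},{"travel":[0,0,0],"dr":[0,0,0]},{"travel":[0,0,0],"dr":[0,0,0]},{"travel":[0,0,0],"dr":[0,0,0]},{"travel":[0,0,0],"dr":[0,0,0]},{"travel":[0,0,0],"dr":[0,0,0]}]' 1 45
```

```text
time: 2.58
eef_pos: [0.483, 0.2102, 0.1214]
eef_rot: [0.134, 0.991, 0.0, 0.0]
force: [-0.6, -0.1, 0.6]
grip_width: 1.0
gripper_force: 0.0
time: 3.32
eef_pos: [0.4835, 0.21, 0.1208]
eef_rot: [0.135, 0.991, 0.001, 0.0]
force: [-0.2, 4.9, -0.3]
grip_width: 0.444
gripper_force: 45.0
```

Gripped at 39 mm, as expected. Now press.

```bash
python3 -m jog '[{"travel":[0,0,0.012],"dr":[0,0,0]},{"travel":[0,0,0.025],"dr":[0,0,0]},{"travel":[0,0,0.025],"dr":[0,0,0]},{"travel":[0,0,0.025],"dr":[0,0,0]}]'
```

```text
time: 3.82
eef_pos: [0.4836, 0.21, 0.1167]
eef_rot: [0.135, 0.991, 0.001, 0.001]
force: [-1.9, 5.4, 10.4]
grip_width: 0.448
gripper_force: 45.0
```

Force is 10.4 N, near the lower limit. I'll press about 1.2 mm more and check before turning.

```bash
python3 -m jog '[{"travel":[0,0,0.007],"dr":[0,0,0]},{"travel":[0,0,0.007],"dr":[0,0,0]},{"travel":[0,0,0.007],"dr":[0,0,0]}]'
```

```text
time: 4.2
eef_pos: [0.4837, 0.21, 0.1157]
eef_rot: [0.135, 0.991, 0.001, 0.001]
force: [-2.9, 3.5, 12.9]
grip_width: 0.446
gripper_force: 45.0
```

```bash
python3 -m jog '[{"travel":[0,0,0.002],"dr":[0,0,-0.06]},{"travel":[0,0,0.002],"dr":[0,0,-0.17]},{"travel":[0,0,0.002],"dr":[0,0,-0.28]},{"travel":[0,0,0.002],"dr":[0,0,-0.39]},{"travel":[0,0,0.002],"dr":[0,0,-0.5]}]'
python3 -m jog '[{"travel":[0,0,0],"dr":[0,0,-0.1]},{"travel":[0,0,0],"dr":[0,0,-0.2]},{"travel":[0,0,0],"dr":[0,0,-0.3]},{"travel":[0,0,0],"dr":[0,0,-0.4]},{"travel":[0,0,0],"dr":[0,0,-0.4]},{"travel":[0,0,0],"dr":[0,0,-0.4]}]'
python3 - <<'E'
from h import *
print(robot.state()["qpos"])
a=robot.capture("scene")["frame"][115:195,209:309];b=robot.capture("top")["frame"][204:284,158:258]; w=robot.capture("wrist")["frame"]
cv2.imwrite("pics/c2.png",cv2.resize(np.hstack([a,b]),None,fx=4,fy=4,interpolation=cv2.INTER_CUBIC)); cv2.imwrite("pics/w2.png",w)
E
```

```text
time: 4.82
eef_pos: [0.4838, 0.2109, 0.1155]
eef_rot: [-0.257, 0.966, 0.001, 0.001]
force: [-3.3, 8.6, 13.8]
grip_width: 0.448
gripper_force: 45.0
time: 5.58
eef_pos: [0.4832, 0.2113, 0.1154]
eef_rot: [-0.541, 0.841, 0.001, 0.001]
force: [-3.7, 8.8, 13.9]
grip_width: 0.447
gripper_force: 45.0
[ 0.27891152  0.38065461  1.78907639  0.00370982  0.96969404 -2.43620284]
```

View pics/c2.png

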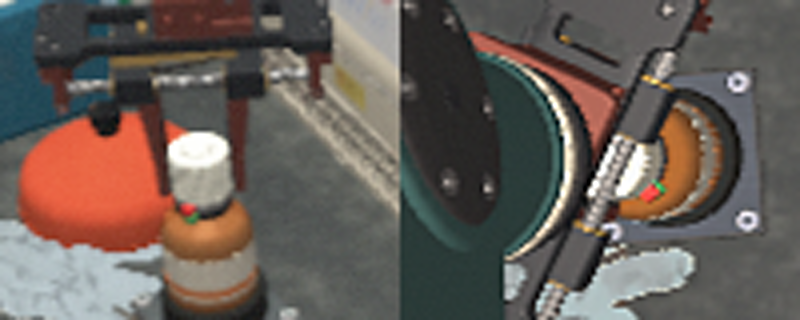

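The crops show the red tab directly over the green mark in both views: scene crop (188,209) over (190,218), top crop (651,192) against (657,187). I'll ease off, open and rise.

```bash
python3 -m jog '[{"travel":[0,0,-0.012],"dr":[0,0,0]},{"travel":[0,0,-0.024],"dr":[0,0,0]},{"travel":[0,0,-0.024],"dr":[0,0,0]}]'
python3 -m jog '[{"travel":[0,0,0],"dr":[0,0,0]},{"travel":[0,0,0],"dr":[0,0,0]},{"travel":[0,0,0],"dr":[0,0,0]},{"travel":[0,0,0],"dr":[0,0,0]},{"travel":[0,0,0],"dr":[0,0,0]},{"travel":[0,0,0],"dr":[0,0,0]}]' -1
python3 -m jog '[{"travel":[0,0,-0.1],"dr":[0,0,0]},{"travel":[0,0,-0.25],"dr":[0,0,0]},{"travel":[0,0,-0.4],"dr":[0,0,0]},{"travel":[0,0,-0.5],"dr":[0,0,0]},{"travel":[0,0,-0.5],"dr":[0,0,0]},{"travel":[0,0,-0.5],"dr":[0,0,0]}]'
python3 - <<'E'
from h import *
a=robot.capture("scene")["frame"][130:190,229:289];w=robot.capture("wrist")["frame"][130:310,230:410]
cv2.imwrite("pics/c3.png",np.hstack([cv2.resize(a,(390,390)),cv2.resize(w,(390,390))]))
E
```

```text
time: 6.1
eef_pos: [0.483, 0.2111, 0.1192]
eef_rot: [-0.541, 0.841, 0.001, 0.001]
force: [-0.3, 10.0, 3.5]
grip_width: 0.447
gripper_force: 45.0
time: 6.85
eef_pos: [0.483, 0.2091, 0.1186]
eef_rot: [-0.541, 0.841, -0.0, -0.0]
force: [-0.2, -0.1, 0.8]
grip_width: 0.994
gripper_force: 0.0
time: 7.6
eef_pos: [0.4824, 0.209, 0.2178]
eef_rot: [-0.541, 0.841, 0.0, -0.001]
force: [-1.0, -0.6, 0.6]
grip_width: 1.0
gripper_force: 0.0
```

View pics/c3.png

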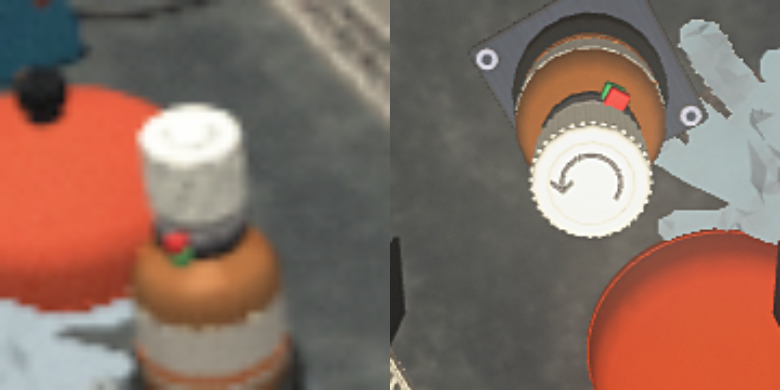

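The red tab sits over the green mark in both views: left crop (175,241) over (180,258), right crop (617,99) against (606,92). A quick angle check from the wrist view follows, to rule out a shortfall.

```bash
python3 - <<'E'
from h import *
def ang(W,T,u,v,z,c): 
    p=onplane(W,u,v,z,T)-c; return z,np.degrees(np.arctan2(p[1],p[0])).round(1),np.hypot(p[0],p[1]).round(4)
s=robot.state(); W=robot.capture("wrist")
P=np.eye(4);P[:3,:3]=R.from_quat(s["eef_rot"]).as_matrix();P[:3,3]=s["eef_pos"]
T2=P@np.array(W["hand_eye"]); T1=np.load("T.npy")
cs=[(onplane(W,u,v,.151,T)) for u,v,T in((318,220,T1),(230+201/2.167,130+182/2.167,T2))]
print(cs)
for z in(.109,.114):
    print("before tab",ang(W,T1,323.5,181.5,z,cs[0]),"after tab",ang(W,T2,334.8,175.7,z,cs[1]))
for z in(.1,.105): print("mark before",ang(W,T1,298,190,z,cs[0]),"after",ang(W,T2,329.7,172.5,z,cs[1]))
E
```

```text
[array([0.48100616, 0.21171592, 0.151     ]), array([0.48215174, 0.21044774, 0.151     ])]
before tab (0.109, np.float64(150.9), np.float64(0.0177)) after tab (0.109, np.float64(-144.6), np.float64(0.0195))
before tab (0.114, np.float64(151.9), np.float64(0.019)) after tab (0.114, np.float64(-142.4), np.float64(0.0205))
mark before (0.1, np.float64(-129.0), np.float64(0.0188)) after (0.1, np.float64(-133.5), np.float64(0.0184))
mark before (0.105, np.float64(-133.4), np.float64(0.0191)) after (0.105, np.float64(-132.0), np.float64(0.0194))
```

The tab turned about 65° and stands roughly 10° short of the mark, so the lock is about 1.12. That is too marginal, so I'll turn the open gripper back in the air and make a second pressed stroke.

```bash
python3 -m jog '[{"travel":[0,0,0],"dr":[0,0,0.1]},{"travel":[0,0,0],"dr":[0,0,0.2]},{"travel":[0,0,0],"dr":[0,0,0.3]},{"travel":[0,0,0],"dr":[0,0,0.4]},{"travel":[0,0,0],"dr":[0,0,0.5]},{"travel":[0,0,0],"dr":[0,0,0.5]}]'
python3 -m jog '[{"travel":[0,0,0.12],"dr":[0,0,0]},{"travel":[0,0,0.26],"dr":[0,0,0]},{"travel":[0,0,0.4],"dr":[0,0,0]},{"travel":[0,0,0.49],"dr":[0,0,0]},{"travel":[0,0,0.49],"dr":[0,0,0]},{"travel":[0,0,0.49],"dr":[0,0,0]}]'
python3 -m jog '[{"travel":[0,0,0],"dr":[0,0,0]},{"travel":[0,0,0],"dr":[0,0,0]},{"travel":[0,0,0],"dr":[0,0,0]},{"travel":[0,0,0],"dr":[0,0,0]},{"travel":[0,0,0],"dr":[0,0,0]},{"travel":[0,0,0],"dr":[0,0,0]}]' 1 55
python3 -m jog '[{"travel":[0,0,0.015],"dr":[0,0,0]},{"travel":[0,0,0.034],"dr":[0,0,0]},{"travel":[0,0,0.034],"dr":[0,0,0]},{"travel":[0,0,0.034],"dr":[0,0,0]}]'
```

```text
time: 8.5
eef_pos: [0.4826, 0.2091, 0.2179]
eef_rot: [-0.179, 0.984, -0.0, -0.001]
force: [0.2, -0.2, 0.1]
grip_width: 1.0
gripper_force: 0.0
time: 9.25
eef_pos: [0.4834, 0.2093, 0.1211]
eef_rot: [-0.179, 0.984, -0.0, 0.0]
force: [-0.2, -0.1, 0.3]
grip_width: 1.002
gripper_force: 0.0
time: 10.0
eef_pos: [0.4825, 0.2103, 0.1207]
eef_rot: [-0.178, 0.984, 0.001, -0.0]
force: [-2.2, 4.9, 1.4]
grip_width: 0.446
gripper_force: 55.0
time: 10.5
eef_pos: [0.4828, 0.2104, 0.1153]
eef_rot: [-0.178, 0.984, 0.001, 0.0]
force: [-4.5, 4.5, 14.6]
grip_width: 0.446
gripper_force: 55.0
```

```bash
python3 -m jog '[{"travel":[0,0,0.002],"dr":[0,0,-0.08]},{"travel":[0,0,0.002],"dr":[0,0,-0.18]},{"travel":[0,0,0.002],"dr":[0,0,-0.28]},{"travel":[0,0,0.002],"dr":[0,0,-0.38]},{"travel":[0,0,0.002],"dr":[0,0,-0.48]},{"travel":[0,0,0.002],"dr":[0,0,-0.55]},{"travel":[0,0,0.002],"dr":[0,0,-0.55]},{"travel":[0,0,0.002],"dr":[0,0,-0.55]}]'
python3 -m jog '[{"travel":[0,0,-0.012],"dr":[0,0,0]},{"travel":[0,0,-0.03],"dr":[0,0,0]},{"travel":[0,0,-0.03],"dr":[0,0,0]}]'
python3 -m jog '[{"travel":[0,0,0],"dr":[0,0,0]},{"travel":[0,0,0],"dr":[0,0,0]},{"travel":[0,0,0],"dr":[0,0,0]},{"travel":[0,0,0],"dr":[0,0,0]},{"travel":[0,0,0],"dr":[0,0,0]},{"travel":[0,0,0],"dr":[0,0,0]}]' -1
python3 -m jog '[{"travel":[0,0,-0.1],"dr":[0,0,0]},{"travel":[0,0,-0.25],"dr":[0,0,0]},{"travel":[0,0,-0.4],"dr":[0,0,0]},{"travel":[0,0,-0.5],"dr":[0,0,0]},{"travel":[0,0,-0.5],"dr":[0,0,0]},{"travel":[0,0,-0.5],"dr":[0,0,0]}]'
python3 - <<'E'
from h import *
a=robot.capture("scene")["frame"][130:190,229:289];w=robot.capture("wrist")["frame"][130:310,230:410]
cv2.imwrite("pics/c4.png",np.hstack([cv2.resize(a,(390,390)),cv2.resize(w,(390,390))]))
E
```

```text
time: 11.5
eef_pos: [0.4828, 0.2106, 0.115]
eef_rot: [-0.573, 0.819, 0.001, 0.001]
force: [-4.9, 4.2, 14.8]
grip_width: 0.444
gripper_force: 55.0
time: 11.88
eef_pos: [0.4827, 0.2104, 0.12]
eef_rot: [-0.573, 0.819, 0.001, 0.001]
force: [-1.0, 4.9, 1.6]
grip_width: 0.445
gripper_force: 55.0
time: 12.62
eef_pos: [0.483, 0.2091, 0.1194]
eef_rot: [-0.573, 0.819, -0.0, -0.0]
force: [0.4, -0.1, 0.6]
grip_width: 1.0
gripper_force: 0.0
time: 13.38
eef_pos: [0.4824, 0.209, 0.2186]
eef_rot: [-0.573, 0.819, 0.0, -0.001]
force: [0.3, -0.5, -0.1]
grip_width: 1.002
gripper_force: 0.0
```

View pics/c4.png

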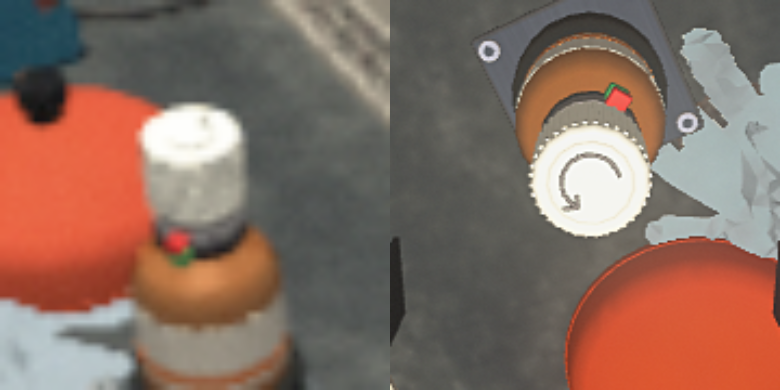

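After another 49° pressed stroke at 15 N, the tab hasn't moved in the fixed view: (177,241) against (175,241), still over the green mark. The cap's arrow did turn further, so the lock is at its stop and slipping on it. The gripper is clear, so I'm handing in.

```bash
python3 -c "
from station import robot
print(robot.finish_job())"
```

```text
the job is handed in; nothing more can be done
None
```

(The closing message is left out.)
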